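# Nest the graded sherd tubs

### The job

Pick up the yellow middle tub that lies on its side, stand it upright on the bare counter and let go of it; then take it again and lower it into the big blue tub until it sits fully home, let go, and then lower the small red tub fully home into the yellow one. Leave the blue tub standing where it is, do not drop a tub or knock over the blue or red one, and leave the amphora handle, sherd, sanding block and calliper undisturbed.

Things in the scene. Friction and masses are not known exactly. Their poses are not given: they have to be found in the camera images.
- tub_large: Large blue square tub standing upright, open at the top: 80 x 80 mm outside, 100 mm high, walls 4 mm (72 x 72 mm inside), cork floor 25 mm thick, 0.45 kg. Origin: centre of its underside; z axis up through the mouth, x and y square to the walls.
- tub_middle: Middle yellow square tub, found lying on a side wall: 64 x 64 mm outside, 100 mm from underside to mouth, walls 4 mm (56 mm inside), cork floor 25 mm thick, 0.25 kg. Origin: centre of its underside; z axis from underside to mouth (level at the start, roughly to +y), x and y square to the walls. Home in the blue tub, its origin is 25 mm above the blue one's, with 4 mm of play each side.
- tub_small: Small red square tub standing upright: 48 x 48 mm outside, 100 mm high, walls 4 mm, cork floor 25 mm thick, 0.16 kg. Origin: centre of its underside; z axis up through the mouth, x and y square to the walls. When home in the yellow tub its origin is 25 mm above the yellow tub's origin, with 4 mm of play on each side.
- amphora_handle: Bystander: black-glazed curved amphora handle lying flat, a 20 mm thick round bar bent to an arch about 140 x 95 mm. Origin: underside, near the middle of the arch.
- sherd: Bystander: buff earthenware body sherd, a gently curved plate 95 x 88 mm, 19 mm high, lying hollow side down. Origin: centre of its underside.
- sanding_block: Bystander: round wooden sanding block, 68 mm diameter, 30 mm high. Origin: centre of its underside.
- calliper: Bystander: brass calliper lying flat, 150 mm long, 60 mm across the jaws, up to 9 mm thick. Origin: underside, middle of its beam; x along the beam.
There are look-alikes about, which are no part of the job. Of the things that look like the tub_middle, the largest one is meant.

How it is judged (in metres and radians):
On the way, in this order (a step that is already met when the one before it is completed fails the run):
1. the yellow tub stands upright on the counter and is let go (angle between tub_middle's own z axis and vertical below 0.06 rad and height (world z) of tub_middle below 0.006 m and contact force between tub_middle and the fingers below 0.05 N), for 0.2 s.
2. the yellow tub sits fully home in the blue tub, let go, with the red tub not yet in it (z of tub_middle in the frame of tub_large below 0.03 m and horizontal distance between tub_middle and tub_large below 0.01 m and angle between tub_middle's own z axis and vertical below 0.08 rad and contact force between tub_middle and the fingers below 0.05 N and horizontal distance between tub_small and tub_middle above 0.05 m), for 0.2 s.
At the end, for the whole second after the job is handed in: The blue tub stands upright on the counter within 40 mm of where it started; the yellow tub rests inside it and the red tub inside the yellow one, each with its underside within 5 mm of the cork floor below it, centred within 10 mm and upright within about 4.5 degrees; all at rest and released (z of tub_middle in the frame of tub_large between 0.015 and 0.03 m and horizontal distance between tub_middle and tub_large below 0.01 m and z of tub_small in the frame of tub_middle between 0.015 and 0.03 m and horizontal distance between tub_small and tub_middle below 0.01 m and angle between tub_large's own z axis and vertical below 0.05 rad and angle between each of tub_middle, tub_small's own z axis and vertical below 0.08 rad and height (world z) of tub_large below 0.006 m and distance of tub_large from where it was at the start of the episode below 0.04 m and linear speed of each of tub_large, tub_middle, tub_small below 0.02 m/s); the robot touches nothing.
It fails at once if the yellow or red tub is dropped (falls free faster than 0.8 m/s) ((linear speed of tub_middle above 0.8 m/s and contact force between tub_middle and the fingers below 0.05 N) or (linear speed of tub_small above 0.8 m/s and contact force between tub_small and the fingers below 0.05 N)).
It fails at once if the blue or red tub is toppled (leans over 0.5 rad blue, 0.8 rad red) (angle between tub_large's own z axis and vertical above 0.5 rad or angle between tub_small's own z axis and vertical above 0.8 rad).
It fails at once if the amphora handle, sherd, sanding block or calliper is shifted more than 25 mm (distance of any of amphora_handle, sherd, sanding_block, calliper from where it was at the start of the episode above 0.025 m).
It also fails if it takes over 72 s, if anything falls off the work surface, if the arm or the gripper's body presses on something with over 40 N, if the wrist force passes 120 N, or if a joint passes its speed limit or range.

### The arm

A 6-joint arm with a two-finger parallel gripper is mounted at the origin on the work surface. World frame = base frame: x ahead of the robot, y to its left, z up, the work surface at z = 0. Lengths are in mm, angles in rad, forces in N, time in s.
With the tool pointing down it reaches from about 350 to 875 mm from the base axis. Payload 4.2 kg.
Tool frame: the origin (TCP) lies between the finger pads; the fingertips stand 17 mm ahead of it and the grasp point (between the pads) lies 2 mm behind it; z points along the fingers, x is the direction in which the jaws open and shut, and the axes are right-handed (so a half turn about z gives the same grasp; the last joint's range is limited). The gripper opens to 87 mm and grips with 3 to 60 N. Pads are 19 mm wide; open, the fingers measure 117 mm over their backs; the gripper's body (75 mm by 190 mm) begins 51 mm behind the grasp point.
Start: joints at [0.259, 0.385, 0.008, 0, -1.194, -0.259], TCP at [624.979, 0.025, 239.55] pointing down, gripper open.
Joint ranges: [-3.14, 3.14], [-1.21, 2.06], [-1.07, 1.41], [-3.16, 2.05], [-2.99, -0.16], [-3.1, 3.1]. Speed limits (rad/s): [2.79, 2.79, 3.14, 3.14, 3.14, 3.14].

### API

Orientations are given as a unit quaternion [x, y, z, w].
In Python, from workcell import get_state, snapshot, job_done, masks_of, pinpoint gives the robot as it stands.
- The arm moves only by the tool send_rows, never from a script. Its argument "deltas" is a list of rows, each an object of numbers: "gripper": the opening, from 0 (shut) to 1 (fully open); "x", "y", "z": the shift along the tool's x, y, z in mm; "turn": the turn about the tool's z in degrees. A call has 1 to 12 rows; each row is the pose to reach, as a shift and turn from the pose measured when the call began, along the tool's axes at that moment; what a row does not reach only later rows make up. A row lasts 1/8 s, in which the tool goes at most 62.5 mm and 10.7 degrees, less where a joint would pass 70% of its speed; a pose out of reach is approached as far as the arm can. A call with a gripper value outside its range is refused whole. The fingers move at their own pace and stop on an object; "newtons" is the grip in N (left out, the last holds). Time passes only in rows, so rows that repeat a pose let the fingers close. It gives the time, the measured TCP pose, the force and the opening at its end, in the units of the state.
- get_state(): the state, without advancing time (a new reading comes with each control period).
- snapshot(name): name is "scene" or "side" or "wrist"; returns a dict with "image" (400x640x3 uint8, red, green, blue), "z_map" (400x640 float32, mm along the optical axis (not along the pixel's ray), 0 where there is no reading), "K" (3x3 intrinsics, pixels), "eye" and "rotation" of the camera in the world. Camera axes: x right, y up, looking along -z (the intrinsics and any distortion apply to the point x, -y, -z); pixel columns grow to the right and rows downward; lengths in mm; the calibration is good to about 2 mm. The wrist camera is an equidistant fisheye: a pixel r from the principal point sees the ray r / f radians off the axis. A picture is of the moment at which its call begins.
- job_done(): hands the job in, once; it reports no verdict.
Trained networks look in a picture, given as the dict that the camera call returned (one of the last four; its "shot" number tells which), for a name from the list of things; names that differ only in an ending like _2 or _b are one class to them, and where a whole thing is asked for, a point or a joint stands for the part that bears it (a point fixed in the world has none). Each returns a list of dicts, best first, with "score" (0 to 1); they miss things now and then, are a little off and sometimes report something else, mostly with a low value. They report only what shows in the picture. A call takes as long as a camera call. They do not tell look-alikes from the thing itself.
- masks_of(picture, target): "region" (400x640 bool, what is visible of it) and "at" ([column, row] as shares, 0 to 1, of the picture: columns of its width, rows of its height, amid what is visible of it).
- pinpoint(picture, target): "at" ([column, row] as shares, 0 to 1, of the picture: columns of its width, rows of its height: a listed point, or the origin of a listed thing).
The state is a dict: "time": time; "joint_pos": joint angles; "qd": joint speeds; "joint_efforts": joint torques, N m; "position": TCP position; "eef_rot": TCP orientation; "ft_force": force on the tool from outside, world axes, zero at the start; "moment": the same for the moment, N m; "finger_gap": finger opening in mm.
Only numpy, scipy, OpenCV 4.12 (cv2) and the standard library are available. Lean on these libraries where they do the work, as an engineer would, in place of code of your own. Each camera call takes 0.05 s, during which the arm holds its last target. There are 200 camera calls.

## Working session

There is one attempt and no reset: what is moved stays moved. The work goes in short steps, Python scripts to look and compute and a tool call to move; the robot and the scene stay as the last step left them, time stands still between calls to the robot, and variables do not carry over. Pictures are saved under pics/ and viewed, about 8 in all and at most 12, crops included, and the job is handed in when it is done.

Besides the shell and the picture viewer there is one more tool, called as name(argument=value, ...), one argument or row to a line, values as JSON. send_rows: Moves the arm, as the interface text tells. Its arguments: {"type":"object","properties":{"deltas":{"type":"array"},"newtons":{"type":"number"}},"required":["deltas"]}

```bash
mkdir -p pics; ls
cat > h.py <<'E'
import numpy as np, cv2
from workcell import *
def cloud(p):
    z=p["z_map"];K=np.array(p["K"]);v,u=np.mgrid[0:400,0:640]
    c=np.stack([(u-K[0,2])/K[0,0]*z,-(v-K[1,2])/K[1,1]*z,-z],-1)
    w=c@np.array(p["rotation"]).T+np.array(p["eye"]); w[z==0]=np.nan
    return w
def save(p,n): cv2.imwrite("pics/"+n,p["image"][...,::-1])
E
python3 - <<'E'
from h import *
s=get_state();print(s)
a=snapshot("scene");b=snapshot("side")
cv2.imwrite("pics/a.png",np.vstack([a["image"],b["image"]])[::,:, ::-1][:, :, :] if 0 else cv2.resize(np.vstack([a["image"],b["image"]])[...,::-1],(480,600)))
save(a,"scene.png");save(b,"side.png")
for p,n in((a,"scene"),(b,"side")):
    print(n,p["K"],p["eye"],p["rotation"],p.keys())
    w=cloud(p)
    for t in["tub_large","tub_middle","tub_small","amphora_handle","sherd","sanding_block","calliper"]:
        for m in masks_of(p,t)[:4]:
            r=m["region"]; q=w[r];q=q[~np.isnan(q[:,0])]
            if len(q): print(t,round(m["score"],2),np.array(m["at"])*[640,400],len(q),"med",np.median(q,0).round(),"p2",np.percentile(q,2,0).round(),"p98",np.percentile(q,98,0).round())
E
```

```text
pics
{'time': 0.0, 'joint_pos': array([ 2.58577852e-01,  3.85547447e-01,  6.60278528e-03, -5.10615021e-04,
       -1.19397661e+00, -2.58576296e-01]), 'qd': array([ 1.69315730e-03, -1.62800768e-03,  2.48174548e-03, -4.06224161e-04,
       -6.02482355e-05, -2.54137370e-04]), 'joint_efforts': array([ 5.69075401e-04, -3.90661991e+01,  1.87403029e+01,  4.22001421e+00,
        1.09914420e-02, -1.81494070e-04]), 'position': array([6.24427718e+02, 7.58475526e-03, 2.38454312e+02]), 'eef_rot': array([ 9.34186646e-05,  9.99999403e-01, -4.22741250e-05, -1.08783005e-03]), 'ft_force': array([-0.55179887,  0.80025899,  0.66465593]), 'moment': array([ 0.0132426 ,  0.00585357, -0.01752563]), 'finger_gap': 87.06440274529781}
scene [[517.14173154   0.         312.75799752]
 [  0.         517.14173154 202.80320873]
 [  0.           0.           1.        ]] [1015.17068302  546.51292779 1263.4555895 ] [0.08900439 0.24324481 0.9085467  0.32780035] dict_keys(['image', 'z_map', 'K', 'eye', 'rotation', 'shot'])Traceback (most recent call last):
  File "<stdin>", line 8, in <module>
  File "h.py", line 6, in cloud
    w=c@np.array(p["rotation"]).T+np.array(p["eye"]); w[z==0]=np.nan
      ~^~~~~~~~~~~~~~~~~~~~~~~~~~
ValueError: matmul: Input operand 1 has a mismatch in its core dimension 0, with gufunc signature (n?,k),(k,m?)->(n?,m?) (size 4 is different from 3)
```

```bash
sed -i 's/np.array(p\["rotation"\]).T/Rotation.from_quat(p["rotation"]).as_matrix().T/; 1a from scipy.spatial.transform import Rotation' h.py
python3 - <<'E'
from h import *
a=snapshot("scene");b=snapshot("side")
save(a,"scene.png");save(b,"side.png")
for p,n in((a,"scene"),(b,"side")):
    print(n,p["eye"])
    w=cloud(p)
    np.save(n+".npy",w)
    for t in["tub_large","tub_middle","tub_small","amphora_handle","sherd","sanding_block","calliper"]:
        for m in masks_of(p,t)[:4]:
            r=m["region"]; q=w[r];q=q[~np.isnan(q[:,0])]
            if len(q): print(t,round(m["score"],2),(np.array(m["at"])*[640,400]).round(),len(q),"med",np.median(q,0).round(),"p2",np.percentile(q,2,0).round(),"p98",np.percentile(q,98,0).round())
E
```

```text
scene [1015.17068302  546.51292779 1263.4555895 ]
tub_large 0.74 [414. 284.] 1584 med [510. 341.  45.] p2 [471. 295.  -0.] p98 [569. 390. 101.]
tub_middle 0.91 [343. 182.] 1241 med [456.   5.  59.] p2 [409. -68.  -4.] p98 [485.  50.  67.]
tub_middle 0.64 [296. 171.] 189 med [ 534. -113.   32.] p2 [ 501. -130.   -2.] p98 [574. -67. 113.]
tub_small 0.92 [248. 126.] 653 med [ 548. -291.   66.] p2 [ 516. -326.    1.] p98 [ 568. -274.  101.]
amphora_handle 0.7 [344. 180.] 1127 med [458.   6.  60.] p2 [413. -48.   0.] p98 [484.  49.  67.]
amphora_handle 0.61 [241. 215.] 594 med [ 732. -119.   15.] p2 [ 647. -187.   -4.] p98 [774. -89.  23.]
sherd 0.76 [351. 331.] 1328 med [713. 333.  14.] p2 [661. 284.  -1.] p98 [759. 380.  22.]
sanding_block 0.98 [286. 257.] 556 med [720.  80.  28.] p2 [686.  48.   5.] p98 [750. 109.  33.]
calliper 0.57 [201. 159.] 419 med [ 705. -331.    4.] p2 [ 649. -356.   -5.] p98 [ 795. -297.   11.]
calliper 0.42 [251. 126.] 617 med [ 546. -287.   68.] p2 [ 516. -326.    6.] p98 [ 567. -274.  101.]
side [-124.03717634 -931.90431177  783.78277329]
tub_large 0.68 [225
[... 154 characters left out ...]
480.  43.  65.]
tub_middle 0.72 [318. 236.] 724 med [ 504. -145.   44.] p2 [ 468. -181.    0.] p98 [ 550. -110.   51.]
tub_middle 0.68 [275. 254.] 972 med [ 376. -152.   39.] p2 [ 345. -162.   -0.] p98 [ 419. -106.   51.]
tub_small 0.57 [368. 255.] 1247 med [ 523. -315.   62.] p2 [ 511. -331.   -0.] p98 [ 581. -280.  100.]
sherd 0.73 [266. 221.] 1334 med [432. -27.  50.] p2 [407. -59.  -1.] p98 [483.  44.  65.]
sherd 0.67 [272. 156.] 355 med [696. 316.  14.] p2 [658. 276.  -1.] p98 [755. 382.  20.]
sanding_block 0.9 [324. 181.] 326 med [706.  61.  27.] p2 [681.  39.   1.] p98 [742. 100.  32.]
calliper 0.64 [423. 248.] 485 med [ 691. -337.    5.] p2 [ 643. -362.   -2.] p98 [ 791. -302.   10.]
```

View pics/scene.png

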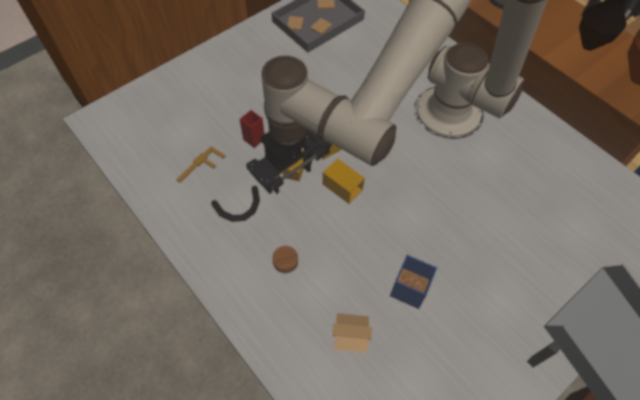

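View pics/side.png

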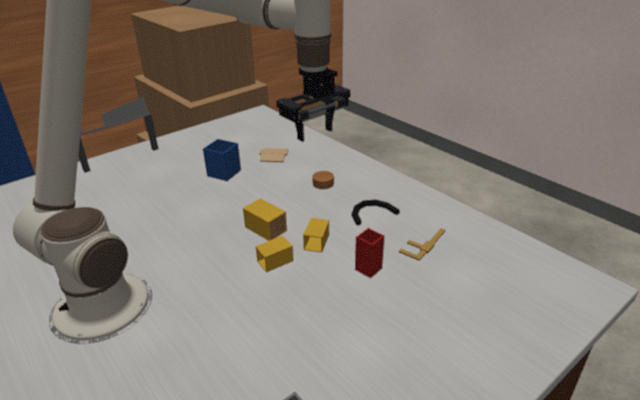

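Scene view: there are three yellow tubs. In the side view they sit at about (266,224), (318,236) and (275,254). The 64 mm high one at (266,224), scene (343,182), is the largest, since the other two are only about 50 mm high. Next I'll fit the rectangles and confirm in a crop.

```bash
cat >> h.py <<'E'
def top(w,lo,hi,x0,x1,y0,y1):
    m=(w[...,2]>lo)&(w[...,2]<hi)&(w[...,0]>x0)&(w[...,0]<x1)&(w[...,1]>y0)&(w[...,1]<y1)
    q=w[m]
    if len(q)<5: return len(q)
    r=cv2.minAreaRect(q[:,:2].astype(np.float32))
    return len(q),np.median(q[:,2]).round(1),np.round(r[0],1),np.round(r[1],1),round(r[2],1),cv2.boxPoints(r).round().tolist()
E
python3 - <<'E'
from h import *
for n in("scene","side"):
    w=np.load(n+".npy")
    print(n,"mid",top(w,55,75,380,520,-90,80))
    print("large",top(w,85,110,420,620,250,430));print("small",top(w,85,110,480,620,-350,-240))
    print("y2",top(w,40,56,440,580,-200,-90),"y3",top(w,40,56,320,440,-200,-90))
a=cv2.imread("pics/side.png")[180:310,180:420];b=cv2.imread("pics/scene.png")[140:270,240:480]
cv2.imwrite("pics/c.png",cv2.resize(np.vstack([a,b]),None,fx=2.3,fy=2.3,interpolation=2))
E
```

```text
scene mid (744, np.float64(61.9), array([446.6,  -2.5]), array([ 67.5, 102.2]), 9.1, [[405.0, 43.0], [421.0, -58.0], [488.0, -48.0], [472.0, 53.0]])
large (358, np.float64(96.8), array([518.7, 341. ]), array([83.3, 80.1]), 24.6, [[464.0, 360.0], [498.0, 287.0], [573.0, 322.0], [540.0, 395.0]])
small (189, np.float64(94.0), array([ 541.3, -300.5]), array([54.1, 54.1]), 9.7, [[510.0, -278.0], [519.0, -332.0], [573.0, -323.0], [563.0, -269.0]])
y2 (75, np.float64(47.3), array([ 510.2, -118.9]), array([79.6, 33.3]), 16.2, [[467.0, -114.0], [477.0, -146.0], [553.0, -124.0], [544.0, -92.0]]) y3 3
side mid (616, np.float64(62.7), array([445. ,  -4.4]), array([ 69.6, 106.2]), 8.8, [[402.0, 43.0], [419.0, -62.0], [487.0, -52.0], [471.0, 53.0]])
large (312, np.float64(93.8), array([517.7, 337.7]), array([88.4, 85.6]), 25.6, [[459.0, 357.0], [496.0, 280.0], [576.0, 318.0], [539.0, 395.0]])
small (322, np.float64(94.7), array([ 538.8, -304.3]), array([54.2, 51.6]), 7.6, [[509.0, -282.0], [515.0, -333.0], [569.0, -326.0], [562.0, -275.0]])
y2 (383, np.float64(48.2), array([ 511.5, -141.5]), array([81.1, 50.7]), 35.7, [[464.0, -145.0], [493.0, -186.0], [559.0, -138.0], [530.0, -97.0]]) y3 (484, np.float64(48.1), array([ 384.9, -133.4]), array([54.8, 78. ]), 83.4, [[343.0, -156.0], [420.0, -165.0], [427.0, -111.0], [349.0, -102.0]])
```

View pics/c.png

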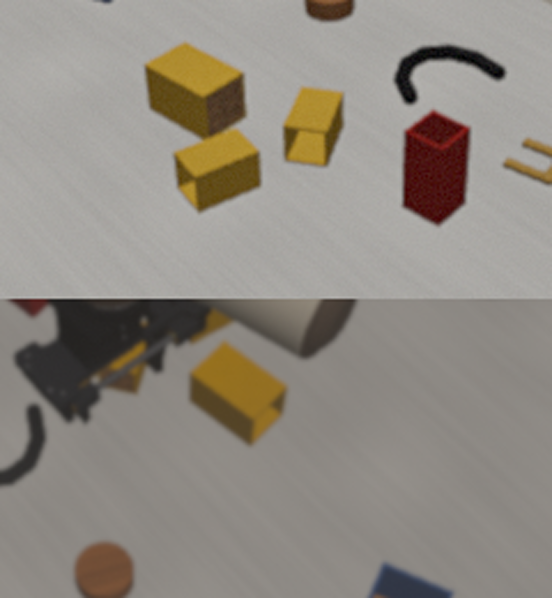

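Crop: the big yellow tub (about 68x103 measured, 64 high, scene crop (238,390)) has its cork underside toward -y and its mouth toward +y, so it's the one meant. The other two are about 50x80. I'll approach above its mouth end.

send_rows(
  deltas=[
    {"x":50,"y":10,"z":0,"turn":-5,"gripper":1},
    {"x":100,"y":20,"z":0,"turn":-9,"gripper":1},
    {"x":150,"y":30,"z":0,"turn":-9,"gripper":1},
    {"x":184,"y":30,"z":0,"turn":-9,"gripper":1},
    {"x":184,"y":30,"z":50,"turn":-9,"gripper":1},
    {"x":184,"y":30,"z":100,"turn":-9,"gripper":1},
    {"x":184,"y":30,"z":120,"turn":-9,"gripper":1},
    {"x":184,"y":30,"z":120,"turn":-9,"gripper":1},
    {"x":184,"y":30,"z":120,"turn":-9,"gripper":1},
  ],
)

```text
time: 2.02
position: [442.0, 30.4, 120.6]
eef_rot: [-0.079, 0.997, 0.0, 0.001]
ft_force: [0.3, -0.8, 0.5]
finger_gap: 87.0
```

Run:
```python
from h import *
s=get_state();print(s["position"].round(1),Rotation.from_quat(s["eef_rot"]).as_matrix().round(3).tolist())
a=snapshot("wrist");save(a,"w.png");print(a["K"][0][0])
b=snapshot("scene");w=cloud(b);print(top(w,55,72,380,520,-90,80))
```

```text
[442.   30.4 120.6] [[-0.988, -0.157, 0.002], [-0.157, 0.988, 0.001], [-0.002, 0.0, -1.0]]
309.70691628693146
(205, np.float64(61.6), array([447.3,  -1.5]), array([68.4, 99.8]), 8.8, [[406.0, 43.0], [421.0, -56.0], [489.0, -46.0], [473.0, 53.0]])
```

View pics/w.png

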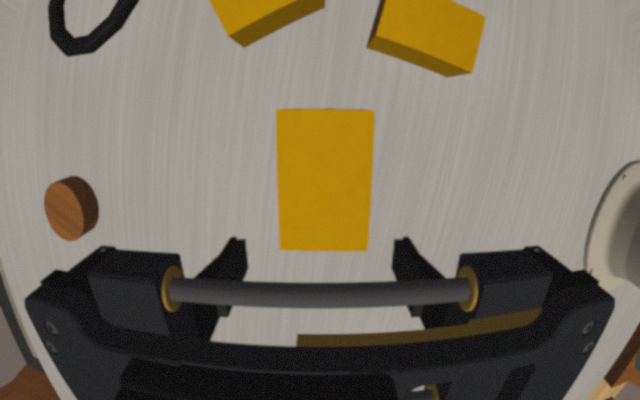

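The wrist view shows the tub at columns 277–374, rows 110–250, square to the jaws and centred between the fingers. I'll descend and grip lightly.

send_rows(
  deltas=[
    {"z":30,"gripper":1},
    {"z":60,"gripper":1},
    {"z":80,"gripper":1},
    {"z":90,"gripper":1},
    {"z":90,"gripper":1},
    {"z":90,"gripper":0.6},
    {"z":90,"gripper":0.6},
    {"z":90,"gripper":0.6},
    {"z":90,"gripper":0.6},
    {"z":90,"gripper":0.6},
    {"z":90,"gripper":0.6},
  ],
  newtons=6,
)

```text
invalid input
```

send_rows(
  deltas=[
    {"x":0,"y":0,"turn":0,"z":30,"gripper":1},
    {"x":0,"y":0,"turn":0,"z":60,"gripper":1},
    {"x":0,"y":0,"turn":0,"z":80,"gripper":1},
    {"x":0,"y":0,"turn":0,"z":90,"gripper":1},
    {"x":0,"y":0,"turn":0,"z":90,"gripper":1},
    {"x":0,"y":0,"turn":0,"z":90,"gripper":0.6},
    {"x":0,"y":0,"turn":0,"z":90,"gripper":0.6},
    {"x":0,"y":0,"turn":0,"z":90,"gripper":0.6},
    {"x":0,"y":0,"turn":0,"z":90,"gripper":0.6},
    {"x":0,"y":0,"turn":0,"z":90,"gripper":0.6},
  ],
  newtons=6,
)

```text
time: 3.38
position: [441.6, 30.3, 31.1]
eef_rot: [-0.078, 0.997, 0.0, 0.001]
ft_force: [-3.1, 0.6, 6.2]
finger_gap: 64.2
```

send_rows(
  deltas=[
    {"x":0,"y":0,"turn":0,"z":-5,"gripper":0.6},
    {"x":0,"y":0,"turn":0,"z":-10,"gripper":0.6},
    {"x":0,"y":0,"turn":0,"z":-15,"gripper":0.6},
    {"x":0,"y":0,"turn":0,"z":-20,"gripper":0.6},
    {"x":0,"y":0,"turn":0,"z":-25,"gripper":0.6},
    {"x":0,"y":0,"turn":0,"z":-30,"gripper":0.6},
    {"x":0,"y":0,"turn":0,"z":-35,"gripper":0.6},
    {"x":0,"y":0,"turn":0,"z":-40,"gripper":0.6},
    {"x":0,"y":0,"turn":0,"z":-40,"gripper":0.6},
  ],
)

```text
time: 4.5
position: [441.8, 30.4, 71.6]
eef_rot: [-0.078, 0.997, 0.0, 0.001]
ft_force: [0.5, -0.5, -1.9]
finger_gap: 64.4
```

```bash
cat >> h.py <<'E'
def pair(n,r0=150,r1=280,c0=180,c1=340):
    a=snapshot("side");b=snapshot("scene")
    cv2.imwrite("pics/"+n,cv2.resize(np.hstack([a["image"][r0:r1,c0:c1],b["image"][110:240,260:420]])[...,::-1],None,fx=2.5,fy=2.5,interpolation=2))
    return a,b
E
python3 - <<'E'
from h import *
s=get_state();print(s["position"].round(1),s["ft_force"])
pair("l1.png")
E
```

```text
[441.8  30.4  71.6] [ 0.52078489 -0.47780047 -1.86511345]
```

View pics/l1.png

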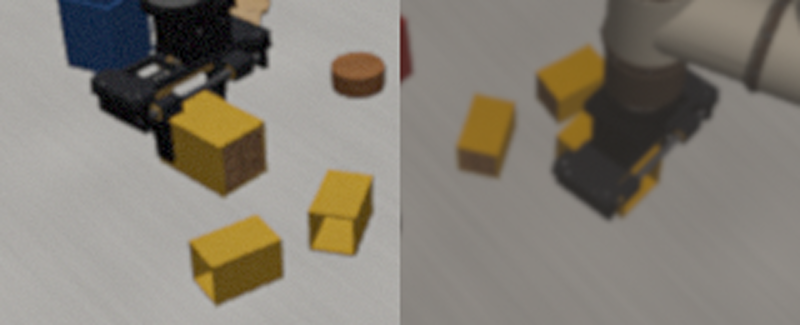

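In the pair view the tub is held at the pads, and its underside (side crop (245,165)) is barely tilted, so the pads' torsional grip is holding it. I'll ease the grip to 3 N so it can pivot.

send_rows(
  deltas=[
    {"x":0,"y":0,"turn":0,"z":0,"gripper":0.6},
    {"x":0,"y":0,"turn":0,"z":0,"gripper":0.6},
    {"x":0,"y":0,"turn":0,"z":0,"gripper":0.6},
    {"x":0,"y":0,"turn":0,"z":0,"gripper":0.6},
  ],
  newtons=3,
)

```text
time: 5.1
position: [441.3, 30.2, 71.1]
eef_rot: [-0.078, 0.997, 0.0, 0.001]
ft_force: [-0.4, -0.5, -0.8]
finger_gap: 63.6
```

```bash
cat >> h.py <<'E'
def tilt():
    # yellow tub points near gripper from side cam; cork (bottom) points -> centre
    p=snapshot("side");w=cloud(p);hsv=cv2.cvtColor(p["image"],cv2.COLOR_RGB2HSV)
    q=(hsv[...,0]>15)&(hsv[...,0]<35)&(hsv[...,1]>150)&(w[...,0]>395)&(w[...,0]<490)&(w[...,1]>-95)&(w[...,1]<110)&(w[...,2]>2)
    k=w[q]; c,s=np.cos(.157),np.sin(.157)
    y=-s*(k[:,0]-442)+c*(k[:,1]-30); x=c*(k[:,0]-442)+s*(k[:,1]-30)
    print("local x",x.min().round(),x.max().round())
    h,_,_=cv2.minAreaRect(np.stack([y,k[:,2]],1).astype(np.float32)),0,0
    print("yz rect",h, "y",np.percentile(y,[1,99]).round(),"z",np.percentile(k[:,2],[1,99]).round())
    return p
E
python3 - <<'E'
from h import *
tilt()
E
```

```text
local x -52.0 38.0
yz rect ((-21.314796447753906, 114.20271301269531), (221.82521057128906, 92.50055694580078), 72.13668060302734) y [-87.  -1.] z [ 16. 133.]
```

```bash
cat >> h.py <<'E'
def tilt():
    p=snapshot("side");w=cloud(p);hsv=cv2.cvtColor(p["image"],cv2.COLOR_RGB2HSV)
    c,s=np.cos(.157),np.sin(.157);X=w[...,0]-442;Y=w[...,1]-30
    x=c*X+s*Y;y=-s*X+c*Y;z=w[...,2]
    m=(hsv[...,0]>15)&(hsv[...,0]<35)&(hsv[...,1]>130)&(abs(x)<45)&(abs(y)<105)&(z>3)&(z<110)
    n,l,st,_=cv2.connectedComponentsWithStats(m.astype(np.uint8));i=1+np.argmax(st[1:,4]);m=l==i
    f=m&(x<-25)
    r=cv2.minAreaRect(np.stack([y[f],z[f]],1).astype(np.float32))
    print(m.sum(),f.sum(),"face rect",np.round(r[0]),np.round(r[1]),round(r[2],1),"z",np.percentile(z[m],[1,99]).round(),"y",np.percentile(y[m],[1,99]).round())
    print(cv2.boxPoints(r).round().tolist())
    return p
E
python3 - <<'E'
from h import *
p=tilt();cv2.imwrite("pics/l2.png",cv2.resize(p["image"][150:280,180:340][...,::-1],None,fx=2.5,fy=2.5))
E
```

```text
1083 453 face rect [-33.  52.] [94. 66.] 29.3 z [ 14. 102.] y [-86.  -2.]
[[-90.0, 57.0], [-58.0, -0.0], [24.0, 46.0], [-8.0, 103.0]]
```

View pics/l2.png

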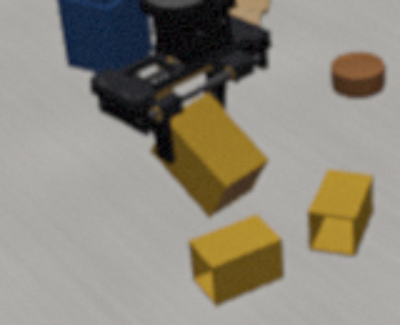

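The tub has pivoted to about 29° with its bottom edge resting on the counter (crop (210,215)). I'll keep raising it slowly at 3 N.

send_rows(
  deltas=[
    {"x":0,"y":0,"turn":0,"z":-3,"gripper":0.6},
    {"x":0,"y":0,"turn":0,"z":-6,"gripper":0.6},
    {"x":0,"y":0,"turn":0,"z":-9,"gripper":0.6},
    {"x":0,"y":0,"turn":0,"z":-12,"gripper":0.6},
    {"x":0,"y":0,"turn":0,"z":-14,"gripper":0.6},
    {"x":0,"y":0,"turn":0,"z":-16,"gripper":0.6},
    {"x":0,"y":0,"turn":0,"z":-18,"gripper":0.6},
    {"x":0,"y":0,"turn":0,"z":-20,"gripper":0.6},
    {"x":0,"y":0,"turn":0,"z":-20,"gripper":0.6},
    {"x":0,"y":0,"turn":0,"z":-20,"gripper":0.6},
  ],
)

```text
time: 6.45
position: [441.4, 30.2, 91.3]
eef_rot: [-0.078, 0.997, 0.0, 0.001]
ft_force: [-0.8, 0.8, 0.8]
finger_gap: 63.6
```

Run:
```python
from h import *
p=tilt()
```

```text
989 435 face rect [-18.  62.] [95. 67.] 57.6 z [ 17. 109.] y [-67.  24.]
[[-72.0, 39.0], [-15.0, 4.0], [35.0, 84.0], [-21.0, 119.0]]
```

send_rows(
  deltas=[
    {"x":0,"y":-2,"turn":0,"z":4,"gripper":0.6},
    {"x":0,"y":-7,"turn":0,"z":4,"gripper":0.6},
    {"x":0,"y":-12,"turn":0,"z":4,"gripper":0.6},
    {"x":0,"y":-17,"turn":0,"z":4,"gripper":0.6},
    {"x":0,"y":-22,"turn":0,"z":4,"gripper":0.6},
    {"x":0,"y":-27,"turn":0,"z":5,"gripper":0.6},
    {"x":0,"y":-32,"turn":0,"z":6,"gripper":0.6},
    {"x":0,"y":-37,"turn":0,"z":7,"gripper":0.6},
    {"x":0,"y":-42,"turn":0,"z":8,"gripper":0.6},
    {"x":0,"y":-47,"turn":0,"z":9,"gripper":0.6},
    {"x":0,"y":-47,"turn":0,"z":9,"gripper":0.6},
  ],
)

```text
time: 7.88
position: [448.6, -16.6, 82.1]
eef_rot: [-0.078, 0.997, 0.0, 0.001]
ft_force: [-0.2, -0.1, -1.3]
finger_gap: 63.9
```

Run:
```python
from h import *
p=tilt();cv2.imwrite("pics/l3.png",cv2.resize(p["image"][150:280,180:340][...,::-1],None,fx=2.5,fy=2.5))
```

```text
1086 430 face rect [-52.  55.] [101.  64.] 88.1 z [  7. 104.] y [-85. -18.]
[[-86.0, 6.0], [-22.0, 3.0], [-18.0, 105.0], [-82.0, 107.0]]
```

View pics/l3.png

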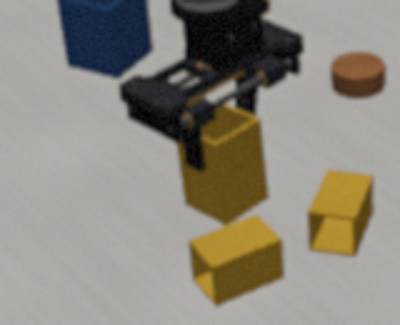

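The tub is now upright at about 88°, with its mouth up (crop (225,125)). I'll lower it a touch and let go.

send_rows(
  deltas=[
    {"x":0,"y":0,"turn":0,"z":1,"gripper":0.6},
    {"x":0,"y":0,"turn":0,"z":2,"gripper":0.6},
    {"x":0,"y":0,"turn":0,"z":2,"gripper":0.8},
    {"x":0,"y":0,"turn":0,"z":2,"gripper":1},
    {"x":0,"y":0,"turn":0,"z":2,"gripper":1},
    {"x":0,"y":0,"turn":0,"z":2,"gripper":1},
    {"x":0,"y":0,"turn":0,"z":2,"gripper":1},
    {"x":0,"y":0,"turn":0,"z":2,"gripper":1},
    {"x":0,"y":0,"turn":0,"z":2,"gripper":1},
  ],
)

```text
time: 9.05
position: [448.6, -16.4, 80.1]
eef_rot: [-0.078, 0.997, 0.0, 0.001]
ft_force: [-0.2, -0.5, 0.3]
finger_gap: 86.9
```

Run:
```python
from h import *
p=tilt();w=cloud(p);print(top(w,88,106,400,490,-70,40))
s=snapshot("wrist");save(s,"w2.png")
```

```text
1114 432 face rect [-53.  55.] [103.  65.] 89.5 z [  6. 101.] y [-86. -21.]
[[-86.0, 4.0], [-21.0, 3.0], [-21.0, 107.0], [-85.0, 107.0]]
(229, np.float64(95.1), array([441.4, -25.5]), array([84.1, 66.1]), 11.9, [[393.0, -2.0], [407.0, -67.0], [489.0, -49.0], [476.0, 16.0]])
```

send_rows(
  deltas=[
    {"x":0,"y":0,"turn":0,"z":-40,"gripper":1},
    {"x":0,"y":0,"turn":0,"z":-80,"gripper":1},
    {"x":0,"y":30,"turn":0,"z":-120,"gripper":1},
    {"x":-40,"y":80,"turn":0,"z":-140,"gripper":1},
    {"x":-80,"y":120,"turn":0,"z":-140,"gripper":1},
    {"x":-80,"y":160,"turn":0,"z":-140,"gripper":1},
    {"x":-80,"y":160,"turn":0,"z":-140,"gripper":1},
    {"x":-80,"y":160,"turn":0,"z":-140,"gripper":1},
  ],
)

```text
time: 10.15
position: [502.2, 153.7, 220.0]
eef_rot: [-0.078, 0.997, -0.0, 0.0]
ft_force: [0.3, -0.6, 0.6]
finger_gap: 87.0
```

```bash
cat >> h.py <<'E'
def rim(p,x,y,half,inner,z=100,ztol=9):
    """fit square outline (outer half size known) to rim points at height z: 3-param fit"""
    from scipy.optimize import minimize
    w=cloud(p);m=(abs(w[...,2]-z)<ztol)&(np.hypot(w[...,0]-x,w[...,1]-y)<half*1.6)
    # reproject pixels onto plane z exactly
    eye=np.array(p["eye"]);q=w[m];t=(z-eye[2])/(q[:,2]-eye[2]);q=eye+(q-eye)*t[:,None]
    q=q[:,:2]
    def cost(v):
        c,s=np.cos(v[2]),np.sin(v[2]);d=q-v[:2]
        a=np.maximum(abs(c*d[:,0]+s*d[:,1]),abs(-s*d[:,0]+c*d[:,1]))
        e=np.maximum(a-half,0)+np.maximum(inner-a,0)
        return np.minimum(e,6).sum()
    best=min((minimize(cost,[x,y,t0],method="Nelder-Mead",options=dict(maxiter=2000)) for t0 in np.arange(-.7,.8,.2)),key=lambda r:r.fun)
    return len(q),best.x[:2].round(1),np.degrees(best.x[2]).round(1),round(best.fun/len(q),2),np.ptp(q,0).round()
E
python3 - <<'E'
from h import *
for n in("scene","side","scene","side"):
    p=snapshot(n)
    print(n,"mid",rim(p,446,-20,32,28),"large",rim(p,518,340,40,36),"small",rim(p,541,-301,24,20))
E
```

```text
scene mid (188, array([454.3, -15.8]), np.float64(9.3), np.float64(0.49), array([74., 74.])) large (289, array([520.6, 341.6]), np.float64(24.2), np.float64(0.34), array([107., 104.])) small (130, array([ 542.7, -298.6]), np.float64(8.4), np.float64(0.55), array([53., 55.]))
side mid (236, array([445.9, -26.6]), np.float64(9.3), np.float64(1.46), array([76., 84.])) large (196, array([512.1, 329.6]), np.float64(-67.4), np.float64(2.08), array([107., 113.])) small (227, array([ 534.3, -307.9]), np.float64(7.7), np.float64(1.28), array([61., 62.]))
scene mid (180, array([454. , -15.9]), np.float64(9.2), np.float64(0.44), array([72., 75.])) large (283, array([520.5, 341.7]), np.float64(24.2), np.float64(0.29), array([106., 104.])) small (123, array([ 542.5, -298.9]), np.float64(9.3), np.float64(0.46), array([55., 57.]))
side mid (247, array([445.7, -26.8]), np.float64(8.9), np.float64(1.57), array([78., 81.])) large (196, array([512.2, 329.6]), np.float64(-67.2), np.float64(2.08), array([107., 117.])) small (219, array([ 534.4, -307.8]), np.float64(7.9), np.float64(1.17), array([62., 60.]))
```

```bash
cat >> h.py <<'E'
def sdf(p,h,t,H,fl):
    def box(q,c,b):
        d=abs(q-c)-b; return np.linalg.norm(np.maximum(d,0),axis=1)+np.minimum(d.max(1),0)
    return np.maximum(box(p,np.array([0,0,H/2]),np.array([h,h,H/2])),-box(p,np.array([0,0,fl+H]),np.array([h-t,h-t,H])))
def fit(w,x,y,half,z0=0,yaw=None,zr=(10,115)):
    from scipy.optimize import least_squares
    q=w.reshape(-1,3);q=q[(q[:,2]>z0+zr[0])&(q[:,2]<z0+zr[1])&(np.hypot(q[:,0]-x,q[:,1]-y)<half*1.41+8)]
    def f(v):
        c,s=np.cos(v[2]),np.sin(v[2]);d=q-[v[0],v[1],z0+v[3]]
        return sdf(np.stack([c*d[:,0]+s*d[:,1],-s*d[:,0]+c*d[:,1],d[:,2]],1),half,4,100,25)
    b=min((least_squares(f,[x,y,a,0],loss="soft_l1",f_scale=1.5) for a in ([yaw] if yaw is not None else (-.4,0,.2,.4))),key=lambda r:r.cost)
    return len(q),b.x[:2].round(1),np.degrees(b.x[2]).round(1),"dz",b.x[3].round(1),"res",np.median(abs(f(b.x))).round(2)
E
python3 - <<'E'
from h import *
W={}
for n in("scene","side"):
    W[n]=cloud(snapshot(n))
W["both"]=np.vstack([W["scene"],W["side"]])
for n,w in W.items():
    print(n,"\n mid",*fit(w,448,-20,32),"\n large",*fit(w,517,337,40),"\n small",*fit(w,539,-302,24))
E
```

```text
scene 
 mid 884 [451.8 -18.6] 9.2 dz -1.0 res 0.83 
 large 1488 [518.7 340.7] 24.2 dz -1.1 res 0.86 
 small 641 [ 540.9 -301.3] 8.1 dz 1.4 res 0.9
side 
 mid 1284 [449.6 -21.2] 8.4 dz -0.3 res 0.94 
 large 1165 [516.3 336.8] -65.8 dz -1.2 res 1.13 
 small 1112 [ 538.1 -303.9] 9.0 dz -0.2 res 0.76
both 
 mid 2168 [450.6 -20.1] 8.9 dz -0.7 res 1.08 
 large 2653 [518.8 338.3] -65.6 dz -1.0 res 1.16 
 small 1753 [ 539.2 -303.1] 8.9 dz 0.6 res 1.03
```

send_rows(
  deltas=[
    {"x":25,"y":-50,"turn":0,"z":0,"gripper":1},
    {"x":50,"y":-100,"turn":0,"z":0,"gripper":1},
    {"x":79,"y":-150,"turn":0,"z":20,"gripper":1},
    {"x":79,"y":-164,"turn":0,"z":50,"gripper":1},
    {"x":79,"y":-164,"turn":0,"z":70,"gripper":1},
    {"x":79,"y":-164,"turn":0,"z":100,"gripper":1},
    {"x":79,"y":-164,"turn":0,"z":120,"gripper":1},
    {"x":79,"y":-164,"turn":0,"z":126,"gripper":1},
    {"x":79,"y":-164,"turn":0,"z":126,"gripper":0.6},
    {"x":79,"y":-164,"turn":0,"z":126,"gripper":0.6},
    {"x":79,"y":-164,"turn":0,"z":126,"gripper":0.6},
    {"x":79,"y":-164,"turn":0,"z":126,"gripper":0.6},
  ],
  newtons=20,
)

```text
time: 11.95
position: [450.2, -20.9, 94.9]
eef_rot: [-0.078, 0.997, 0.0, 0.001]
ft_force: [-2.1, 0.6, 3.8]
finger_gap: 64.0
```

send_rows(
  deltas=[
    {"x":0,"y":0,"turn":0,"z":0,"gripper":0.6},
    {"x":0,"y":0,"turn":0,"z":-15,"gripper":0.6},
    {"x":0,"y":0,"turn":0,"z":-40,"gripper":0.6},
    {"x":0,"y":0,"turn":0,"z":-80,"gripper":0.6},
    {"x":0,"y":0,"turn":0,"z":-120,"gripper":0.6},
    {"x":0,"y":0,"turn":0,"z":-145,"gripper":0.6},
    {"x":-10,"y":30,"turn":-3,"z":-150,"gripper":0.6},
    {"x":-25,"y":70,"turn":-6,"z":-150,"gripper":0.6},
    {"x":-40,"y":110,"turn":-9,"z":-150,"gripper":0.6},
    {"x":-55,"y":150,"turn":-12,"z":-150,"gripper":0.6},
    {"x":-70,"y":190,"turn":-15.3,"z":-150,"gripper":0.6},
    {"x":-80,"y":220,"turn":-15.3,"z":-150,"gripper":0.6},
  ],
)

```text
time: 13.45
position: [494.7, 210.4, 244.2]
eef_rot: [-0.21, 0.978, 0.0, 0.0]
ft_force: [0.3, -0.6, -1.1]
finger_gap: 64.0
```

Run:
```python
from h import *
s=get_state();p=s["position"];R=Rotation.from_quat(s["eef_rot"]).as_matrix()
print(p.round(1),np.degrees(np.arctan2(-R[1,0],-R[0,0])).round(2),s["finger_gap"],s["ft_force"].round(1),(R.T@(np.array([517,337,p[2]])-p)).round(1))
```

```text
[494.7 210.4 244.2] 24.26 63.98532749277085 [ 0.3 -0.6 -1.1] [-7.240e+01  1.062e+02  1.000e-01]
```

send_rows(
  deltas=[
    {"x":-25,"y":35,"turn":0,"z":0,"gripper":0.6},
    {"x":-50,"y":70,"turn":0,"z":0,"gripper":0.6},
    {"x":-72,"y":106,"turn":0,"z":0,"gripper":0.6},
    {"x":-72,"y":106,"turn":0,"z":0,"gripper":0.6},
    {"x":-72,"y":106,"turn":0,"z":0,"gripper":0.6},
    {"x":-72,"y":106,"turn":0,"z":0,"gripper":0.6},
  ],
)

```text
time: 14.2
position: [516.6, 335.6, 244.2]
eef_rot: [-0.21, 0.978, 0.0, 0.0]
ft_force: [-0.1, -0.4, -1.9]
finger_gap: 63.8
```

Run:
```python
from h import *
s=get_state();p=s["position"];R=Rotation.from_quat(s["eef_rot"]).as_matrix()
print(p.round(1),np.degrees(np.arctan2(-R[1,0],-R[0,0])).round(2))
for n in("scene","side"):
    w=cloud(snapshot(n))
    print(n,"\n mid",*fit(w,517,337,32,z0=150,yaw=.424,zr=(5,70)),"\n large",*fit(w,517,337,40,yaw=.424,zr=(10,108)))
w=snapshot("wrist");cv2.imwrite("pics/w3.png",w["image"][...,::-1])
```

```text
[516.6 335.6 244.2] 24.21
scene 
 mid 124 [516.7 337.9] 24.4 dz 0.0 res 0.53 
 large 931 [521.3 342.1] 23.7 dz -1.2 res 1.21
side 
 mid 608 [515.4 334. ] 24.2 dz -24.8 res 1.05 
 large 1180 [516.5 337.3] 24.2 dz -0.8 res 1.1
```

send_rows(
  deltas=[
    {"x":-2.6,"y":2.1,"turn":0,"z":0,"gripper":0.6},
    {"x":-2.6,"y":2.1,"turn":0,"z":15,"gripper":0.6},
    {"x":-2.6,"y":2.1,"turn":0,"z":30,"gripper":0.6},
    {"x":-2.6,"y":2.1,"turn":0,"z":42,"gripper":0.6},
    {"x":-2.6,"y":2.1,"turn":0,"z":46,"gripper":0.6},
    {"x":-2.6,"y":2.1,"turn":0,"z":50,"gripper":0.6},
    {"x":-2.6,"y":2.1,"turn":0,"z":53,"gripper":0.6},
    {"x":-2.6,"y":2.1,"turn":0,"z":56,"gripper":0.6},
    {"x":-2.6,"y":2.1,"turn":0,"z":59,"gripper":0.6},
    {"x":-2.6,"y":2.1,"turn":0,"z":59,"gripper":0.6},
  ],
)

```text
time: 15.6
position: [518.2, 338.7, 185.4]
eef_rot: [-0.21, 0.978, 0.0, 0.0]
ft_force: [0.3, -0.4, -1.9]
finger_gap: 64.0
```

Run:
```python
from h import *
a=snapshot("side");b=snapshot("scene")
w=cloud(a);print("large",*fit(w,517,337,40,yaw=.424,zr=(10,97)),"mid",*fit(w,517,337,32,z0=91,yaw=.424,zr=(17,70)))
cv2.imwrite("pics/i1.png",cv2.resize(np.hstack([a["image"][90:200,150:300],b["image"][210:320,340:490]])[...,::-1],None,fx=2.6,fy=2.6,interpolation=2))
```

```text
large 888 [516.1 337.2] 23.5 dz -4.3 res 1.09 mid 466 [516.6 336.6] 24.0 dz -6.3 res 1.01
```

View pics/i1.png

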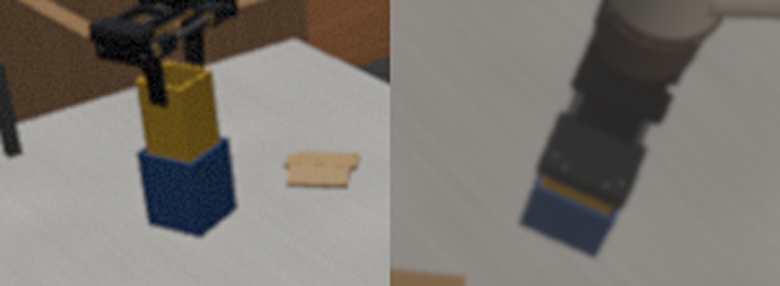

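The yellow tub is square over the blue one's mouth and just entering it (crop (180,155)), with no contact force. I'll keep lowering.

send_rows(
  deltas=[
    {"x":0,"y":0,"turn":0,"z":6,"gripper":0.6},
    {"x":0,"y":0,"turn":0,"z":12,"gripper":0.6},
    {"x":0,"y":0,"turn":0,"z":18,"gripper":0.6},
    {"x":0,"y":0,"turn":0,"z":25,"gripper":0.6},
    {"x":0,"y":0,"turn":0,"z":32,"gripper":0.6},
    {"x":0,"y":0,"turn":0,"z":39,"gripper":0.6},
    {"x":0,"y":0,"turn":0,"z":46,"gripper":0.6},
    {"x":0,"y":0,"turn":0,"z":53,"gripper":0.6},
    {"x":0,"y":0,"turn":0,"z":59,"gripper":0.6},
    {"x":0,"y":0,"turn":0,"z":63,"gripper":0.6},
    {"x":0,"y":0,"turn":0,"z":63,"gripper":0.6},
  ],
)

```text
time: 17.08
position: [518.4, 338.8, 122.4]
eef_rot: [-0.21, 0.978, 0.0, 0.0]
ft_force: [0.6, 0.1, -2.5]
finger_gap: 63.9
```

Still hanging free about 3 mm above home. Final creep down, then release and raise.

send_rows(
  deltas=[
    {"x":0,"y":0,"turn":0,"z":1,"gripper":0.6},
    {"x":0,"y":0,"turn":0,"z":2,"gripper":0.6},
    {"x":0,"y":0,"turn":0,"z":2.5,"gripper":0.6},
    {"x":0,"y":0,"turn":0,"z":2.5,"gripper":0.6},
    {"x":0,"y":0,"turn":0,"z":2.5,"gripper":0.8},
    {"x":0,"y":0,"turn":0,"z":2.5,"gripper":1},
    {"x":0,"y":0,"turn":0,"z":2.5,"gripper":1},
    {"x":0,"y":0,"turn":0,"z":2.5,"gripper":1},
    {"x":0,"y":0,"turn":0,"z":2.5,"gripper":1},
    {"x":0,"y":0,"turn":0,"z":-20,"gripper":1},
    {"x":0,"y":0,"turn":0,"z":-60,"gripper":1},
    {"x":0,"y":0,"turn":0,"z":-100,"gripper":1},
  ],
)

```text
time: 18.58
position: [518.2, 338.7, 223.3]
eef_rot: [-0.21, 0.978, -0.0, 0.0]
ft_force: [0.3, 0.6, 0.0]
finger_gap: 86.9
```

send_rows(
  deltas=[
    {"x":0,"y":-50,"turn":0,"z":-20,"gripper":1},
    {"x":0,"y":-100,"turn":0,"z":-20,"gripper":1},
    {"x":0,"y":-150,"turn":0,"z":-20,"gripper":1},
    {"x":0,"y":-200,"turn":5,"z":-20,"gripper":1},
    {"x":0,"y":-250,"turn":10,"z":-20,"gripper":1},
    {"x":0,"y":-300,"turn":15,"z":-20,"gripper":1},
    {"x":0,"y":-350,"turn":15,"z":-20,"gripper":1},
    {"x":0,"y":-350,"turn":15,"z":-20,"gripper":1},
    {"x":0,"y":-350,"turn":15,"z":-20,"gripper":1},
  ],
)

```text
time: 19.7
position: [661.6, 19.5, 243.1]
eef_rot: [-0.08, 0.997, -0.0, -0.0]
ft_force: [0.6, 0.2, -0.3]
finger_gap: 87.0
```

Run:
```python
from h import *
s=get_state();p=s["position"];R=Rotation.from_quat(s["eef_rot"]).as_matrix()
print(p.round(1),np.degrees(np.arctan2(-R[1,0],-R[0,0])).round(2),(R.T@(np.array([539,-303.5,p[2]])-p)).round(1))
for n in("side","scene"):
    a=snapshot(n);w=cloud(a)
    print(n,"\n large",*fit(w,517,337,40,yaw=.424,zr=(10,95)),"\n mid",*fit(w,517,337,32,z0=25,yaw=.424,zr=(78,110)),"\n small",*fit(w,539,-303,24,yaw=.15))
    q=w[(np.hypot(w[...,0]-517,w[...,1]-337)<50)&(w[...,2]>108)];print(len(q),np.percentile(q[:,2],[50,90,98]).round(1))
```

```text
[661.6  19.5 243.1] 9.19 [ 1.726e+02 -2.993e+02  1.000e-01]
side 
 large 865 [516.4 336.6] 23.4 dz -7.6 res 1.09 
 mid 336 [516.6 336.2] 24.4 dz 0.6 res 1.0 
 small 1112 [ 538.4 -303.8] 8.7 dz -0.1 res 0.77
269 [118.1 124.1 126. ]
scene 
 large 937 [524.1 339.5] 24.3 dz 22.2 res 2.13 
 mid 361 [521.7 341. ] 25.0 dz 3.9 res 1.03 
 small 460 [ 540.8 -301.4] 8.8 dz 2.0 res 0.98
305 [121.9 125.8 128.6]
```

send_rows(
  deltas=[
    {"x":25,"y":-45,"turn":0,"z":0,"gripper":1},
    {"x":50,"y":-90,"turn":0,"z":0,"gripper":1},
    {"x":75,"y":-135,"turn":0,"z":0,"gripper":1},
    {"x":100,"y":-180,"turn":0,"z":0,"gripper":1},
    {"x":125,"y":-225,"turn":0,"z":0,"gripper":1},
    {"x":150,"y":-265,"turn":0,"z":0,"gripper":1},
    {"x":172.2,"y":-298.6,"turn":0,"z":20,"gripper":1},
    {"x":172.2,"y":-298.6,"turn":0,"z":50,"gripper":1},
    {"x":172.2,"y":-298.6,"turn":0,"z":90,"gripper":1},
    {"x":172.2,"y":-298.6,"turn":0,"z":90,"gripper":1},
  ],
)

```text
time: 21.05
position: [538.0, -300.3, 150.7]
eef_rot: [-0.082, 0.997, 0.001, -0.003]
ft_force: [-0.1, -0.8, 1.1]
finger_gap: 87.2
```

send_rows(
  deltas=[
    {"x":0,"y":0,"turn":0,"z":20,"gripper":1},
    {"x":0,"y":0,"turn":0,"z":45,"gripper":1},
    {"x":0,"y":0,"turn":0,"z":58,"gripper":1},
    {"x":0,"y":0,"turn":0,"z":58,"gripper":0.4},
    {"x":0,"y":0,"turn":0,"z":58,"gripper":0.4},
    {"x":0,"y":0,"turn":0,"z":58,"gripper":0.4},
    {"x":0,"y":0,"turn":0,"z":58,"gripper":0.4},
    {"x":0,"y":0,"turn":0,"z":58,"gripper":0.4},
    {"x":0,"y":0,"turn":0,"z":58,"gripper":0.4},
  ],
  newtons=18,
)

```text
time: 22.18
position: [537.8, -300.2, 93.1]
eef_rot: [-0.082, 0.997, 0.001, -0.003]
ft_force: [-0.3, 0.5, 1.4]
finger_gap: 48.0
```

send_rows(
  deltas=[
    {"x":0,"y":0,"turn":0,"z":-15,"gripper":0.4},
    {"x":0,"y":0,"turn":0,"z":-40,"gripper":0.4},
    {"x":0,"y":0,"turn":0,"z":-80,"gripper":0.4},
    {"x":0,"y":0,"turn":0,"z":-120,"gripper":0.4},
    {"x":0,"y":0,"turn":0,"z":-160,"gripper":0.4},
    {"x":-2,"y":20,"turn":0,"z":-182,"gripper":0.4},
    {"x":-8,"y":60,"turn":0,"z":-182,"gripper":0.4},
    {"x":-14,"y":105,"turn":0,"z":-182,"gripper":0.4},
    {"x":-20,"y":150,"turn":0,"z":-182,"gripper":0.4},
    {"x":-26,"y":195,"turn":-2,"z":-182,"gripper":0.4},
    {"x":-32,"y":240,"turn":-4,"z":-182,"gripper":0.4},
    {"x":-38,"y":280,"turn":-6,"z":-182,"gripper":0.4},
  ],
)

```text
time: 23.68
position: [530.3, -16.6, 276.5]
eef_rot: [-0.134, 0.991, 0.002, -0.003]
ft_force: [0.6, -1.1, -1.8]
finger_gap: 47.9
```

Run:
```python
from h import *
s=get_state();p=s["position"];R=Rotation.from_quat(s["eef_rot"]).as_matrix()
print(p.round(1),np.degrees(np.arctan2(-R[1,0],-R[0,0])).round(2),s["finger_gap"],s["ft_force"].round(1),(R.T@(np.array([518.2,339,275])-p)).round(1))
```

```text
[530.3 -16.6 276.5] 15.45 47.889398550729766 [ 0.6 -1.1 -1.8] [-83.1 346.    2.5]
```

send_rows(
  deltas=[
    {"x":-9,"y":40,"turn":-2,"z":0,"gripper":0.4},
    {"x":-19,"y":80,"turn":-4,"z":0,"gripper":0.4},
    {"x":-29,"y":120,"turn":-6,"z":0,"gripper":0.4},
    {"x":-38,"y":160,"turn":-8.7,"z":0,"gripper":0.4},
    {"x":-48,"y":200,"turn":-8.7,"z":0,"gripper":0.4},
    {"x":-58,"y":240,"turn":-8.7,"z":0,"gripper":0.4},
    {"x":-67,"y":280,"turn":-8.7,"z":0,"gripper":0.4},
    {"x":-77,"y":320,"turn":-8.7,"z":0,"gripper":0.4},
    {"x":-83,"y":346,"turn":-8.7,"z":0,"gripper":0.4},
    {"x":-83,"y":346,"turn":-8.7,"z":0,"gripper":0.4},
    {"x":-83,"y":346,"turn":-8.7,"z":0,"gripper":0.4},
    {"x":-83,"y":346,"turn":-8.7,"z":0,"gripper":0.4},
  ],
)

```text
time: 25.18
position: [518.2, 337.8, 277.8]
eef_rot: [-0.209, 0.978, 0.002, -0.002]
ft_force: [-0.1, -0.4, -2.4]
finger_gap: 48.3
```

Run:
```python
from h import *
s=get_state();p=s["position"];R=Rotation.from_quat(s["eef_rot"]).as_matrix()
print(p.round(1),np.degrees(np.arctan2(-R[1,0],-R[0,0])).round(2))
z=p[2]-94
for n in("scene","side"):
    w=cloud(snapshot(n))
    for k in(1,2):
        print(n,"\n small",*fit(w,518,338,24,z0=z,yaw=.424,zr=(5,68)),"\n mid",*fit(w,518,338,32,z0=25,yaw=.424,zr=(78,108)))
```

```text
[518.2 337.8 277.8] 24.08
scene 
 small 40 [520.9 336.2] 24.2 dz 0.0 res 0.7 
 mid 198 [519.4 339.6] 24.4 dz 2.2 res 0.78
scene 
 small 40 [520.9 336.2] 24.2 dz 0.0 res 0.7 
 mid 198 [519.4 339.6] 24.4 dz 2.2 res 0.78
side 
 small 458 [518.8 331.8] 22.7 dz -22.6 res 1.05 
 mid 333 [517.4 336.5] 23.5 dz 0.2 res 0.93
side 
 small 458 [518.8 331.8] 22.7 dz -22.6 res 1.05 
 mid 333 [517.4 336.5] 23.5 dz 0.2 res 0.93
```

send_rows(
  deltas=[
    {"x":-0.3,"y":4.3,"turn":0,"z":0,"gripper":0.4},
    {"x":-0.3,"y":4.3,"turn":0,"z":15,"gripper":0.4},
    {"x":-0.3,"y":4.3,"turn":0,"z":30,"gripper":0.4},
    {"x":-0.3,"y":4.3,"turn":0,"z":42,"gripper":0.4},
    {"x":-0.3,"y":4.3,"turn":0,"z":50,"gripper":0.4},
    {"x":-0.3,"y":4.3,"turn":0,"z":54,"gripper":0.4},
    {"x":-0.3,"y":4.3,"turn":0,"z":58,"gripper":0.4},
    {"x":-0.3,"y":4.3,"turn":0,"z":61,"gripper":0.4},
    {"x":-0.3,"y":4.3,"turn":0,"z":64,"gripper":0.4},
    {"x":-0.3,"y":4.3,"turn":0,"z":66,"gripper":0.4},
    {"x":-0.3,"y":4.3,"turn":0,"z":66,"gripper":0.4},
  ],
)

```text
time: 26.65
position: [516.4, 342.2, 211.7]
eef_rot: [-0.209, 0.978, 0.002, -0.002]
ft_force: [0.4, 0.9, -1.4]
finger_gap: 48.1
```

Run:
```python
from h import *
z=get_state()["position"][2]-93
a=snapshot("side");b=snapshot("scene")
w=cloud(a);print("small",*fit(w,518,338,24,z0=z,yaw=.424,zr=(16,70)),"mid",*fit(w,517,337,32,z0=25,yaw=.424,zr=(78,97)))
cv2.imwrite("pics/i2.png",cv2.resize(np.hstack([a["image"][90:200,150:300],b["image"][210:320,340:490]])[...,::-1],None,fx=2.6,fy=2.6,interpolation=2))
```

```text
small 359 [516.2 337.4] 23.4 dz -11.7 res 1.03 mid 173 [516.  336.9] 25.3 dz 0.0 res 1.01
```

View pics/i2.png

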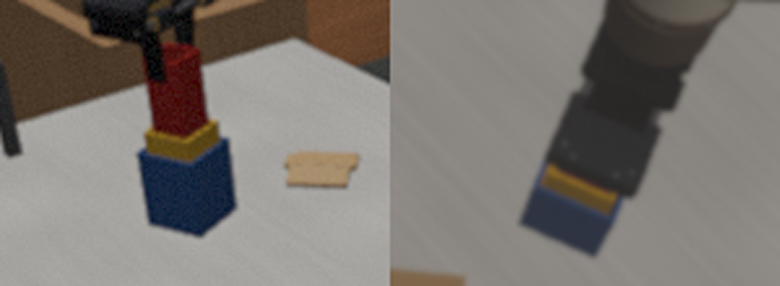

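The red tub is centred in the yellow mouth (crop (180,130)) and the force is only its weight. I'll lower it.

send_rows(
  deltas=[
    {"x":0,"y":0,"turn":0,"z":6,"gripper":0.4},
    {"x":0,"y":0,"turn":0,"z":12,"gripper":0.4},
    {"x":0,"y":0,"turn":0,"z":18,"gripper":0.4},
    {"x":0,"y":0,"turn":0,"z":25,"gripper":0.4},
    {"x":0,"y":0,"turn":0,"z":32,"gripper":0.4},
    {"x":0,"y":0,"turn":0,"z":39,"gripper":0.4},
    {"x":0,"y":0,"turn":0,"z":46,"gripper":0.4},
    {"x":0,"y":0,"turn":0,"z":53,"gripper":0.4},
    {"x":0,"y":0,"turn":0,"z":60,"gripper":0.4},
    {"x":0,"y":0,"turn":0,"z":65,"gripper":0.4},
    {"x":0,"y":0,"turn":0,"z":65,"gripper":0.4},
  ],
)

```text
time: 28.12
position: [516.0, 342.3, 146.4]
eef_rot: [-0.209, 0.978, 0.002, -0.003]
ft_force: [-0.3, -0.9, -1.0]
finger_gap: 48.0
```

send_rows(
  deltas=[
    {"x":0,"y":0,"turn":0,"z":1,"gripper":0.4},
    {"x":0,"y":0,"turn":0,"z":2,"gripper":0.4},
    {"x":0,"y":0,"turn":0,"z":2.5,"gripper":0.4},
    {"x":0,"y":0,"turn":0,"z":2.5,"gripper":0.4},
    {"x":0,"y":0,"turn":0,"z":2.5,"gripper":0.6},
    {"x":0,"y":0,"turn":0,"z":2.5,"gripper":0.8},
    {"x":0,"y":0,"turn":0,"z":2.5,"gripper":1},
    {"x":0,"y":0,"turn":0,"z":2.5,"gripper":1},
    {"x":0,"y":0,"turn":0,"z":2.5,"gripper":1},
    {"x":0,"y":0,"turn":0,"z":-20,"gripper":1},
    {"x":0,"y":0,"turn":0,"z":-60,"gripper":1},
    {"x":0,"y":0,"turn":0,"z":-100,"gripper":1},
  ],
)

```text
time: 29.62
position: [516.5, 341.9, 247.3]
eef_rot: [-0.209, 0.978, 0.001, -0.003]
ft_force: [0.2, 0.2, -0.3]
finger_gap: 86.9
```

send_rows(
  deltas=[
    {"x":0,"y":-50,"turn":0,"z":0,"gripper":1},
    {"x":0,"y":-100,"turn":0,"z":0,"gripper":1},
    {"x":0,"y":-150,"turn":0,"z":0,"gripper":1},
    {"x":0,"y":-200,"turn":0,"z":0,"gripper":1},
    {"x":0,"y":-200,"turn":0,"z":0,"gripper":1},
    {"x":0,"y":-200,"turn":0,"z":0,"gripper":1},
  ],
)

```text
time: 30.38
position: [598.1, 159.3, 246.5]
eef_rot: [-0.208, 0.978, 0.001, -0.003]
ft_force: [-0.4, -1.0, 0.0]
finger_gap: 87.4
```

Run:
```python
from h import *
a=snapshot("side");b=snapshot("scene")
for n,p in(("side",a),("scene",b)):
    w=cloud(p);w0=np.load(n+".npy")
    print(n,"\n large",*fit(w,517,337,40,yaw=.424,zr=(10,93)),"\n mid",*fit(w,517,337,32,z0=25,yaw=.424,zr=(78,97)),"\n small",*fit(w,517,337,24,z0=50,yaw=.424,zr=(78,108)))
    q=w[(np.hypot(w[...,0]-517,w[...,1]-337)<50)&(w[...,2]>130)];print(len(q),np.percentile(q[:,2],[50,90,98]).round(1))
    for t,c,r in(("handle",(715,-130),90),("sherd",(710,333),70),("block",(717,78),45),("cal",(710,-330),90)):
        f=lambda w:np.nanmean(w[(np.hypot(w[...,0]-c[0],w[...,1]-c[1])<r)&(w[...,2]>5)&(w[...,2]<40)],0).round(1)
        print(t,f(w0),f(w))
cv2.imwrite("pics/f.png",cv2.resize(np.hstack([a["image"][90:280,150:470],b["image"][100:290,180:500]])[...,::-1],(800,238)))
```

```text
side 
 large 831 [516.2 336.6] 24.6 dz -9.6 res 1.07 
 mid 175 [517.3 335.6] 25.3 dz 0.0 res 1.09 
 small 233 [516.  336.1] 20.9 dz 0.3 res 1.02
265 [144.  501.6 507.9]
handle [ 713.3 -138.1   15.2] [ 713.6 -137.9   15. ]
sherd [698.  317.1  13.8] [698.3 317.4  13.9]
block [707.   64.8  23.9] [707.2  64.8  24.2]
cal [ 705.8 -337.3    7.1] [ 704.8 -337.1    7.1]
scene 
 large 652 [523.5 340.5] 24.4 dz -8.9 res 1.28 
 mid 223 [522.8 342.7] 24.9 dz 0.0 res 1.57 
 small 270 [519.  340.1] 23.9 dz 1.7 res 0.79
2606 [566.6 578.1 582.9]
handle [ 719.7 -125.4   15.5] [ 719.8 -124.9   15.6]
sherd [711.8 332.9  14. ] [711.6 332.5  14.3]
block [719.2  80.2  26.9] [719.2  80.2  26.7]
cal [ 711.  -330.4    7.4] [ 710.4 -330.4    7.2]
```

View pics/f.png

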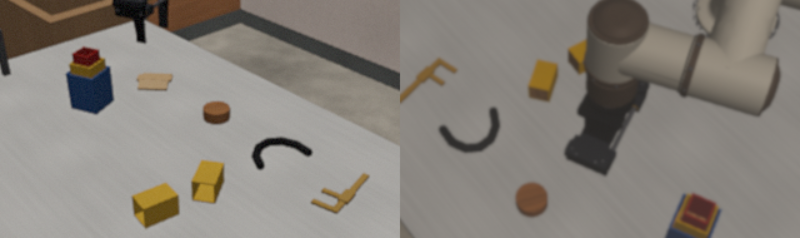

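All three tubs are nested at (90,80) in the side half. The red fit is 0.3–1.7 mm off its nominal home height, the gripper is clear, and the bystanders haven't moved. Handing in.

```bash
python3 -c "
from workcell import *
print(job_done())"
```

```text
the job is handed in; nothing more can be done
None
```

The tubs are nested and the job is handed in at about 30 s of the 72 s allowed. The hand-in gave no verdict, so what follows is my own measurement.

**What I did:**
- **Yellow tub upright:** I gripped the largest yellow tub lightly near its mouth and let it pivot in the pads while lifting. I then walked it upright over its bottom edge and released it. It measured 89.5° and stood on the counter.
- **Yellow into blue:** I regripped it just below the rim, lowered it into the blue tub and let go. The side camera put it 0.6 mm from the home height.
- **Red into yellow:** I gripped the red tub just below its rim, lowered it into the yellow one, let go and moved the arm clear.

**Last checks:**
- **Seating:** The red tub's height is within 0.3 mm (side camera) to 1.7 mm (scene camera) of home.
- **Centring:** By the side camera all three centres lie within about 1.5 mm of each other.
- **Disagreement:** The scene camera's fits of the partly hidden blue and yellow tubs were poorer. They differed from the side camera by 5–7 mm and put the red tub about 4.5 mm off the yellow's centre. The play is only 4 mm each side, so I put this down to the fit.
- **Blue tub and bystanders:** By the side camera the blue tub stayed within about 1 mm of its start. The handle, sherd, sanding block and calliper moved 1 mm or less.

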